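# Re-set the shooting board's fence

## Robot

A 7-joint arm with a two-finger parallel gripper is mounted at the origin on the work surface. World frame = base frame: x ahead of the robot, y to its left, z up, the work surface at z = 0. Lengths are in m, angles in degrees, forces in N, time in s.
With the tool pointing down it reaches from about 0.425 to 0.875 m from the base axis. Payload 4.7 kg.
Tool frame: the origin (TCP) lies at the very end of the fingers, on their centre line; the grasp point (between the pads) lies 19 mm behind it; z points along the fingers, y is the direction in which the jaws open and shut (so a half turn about z gives the same grasp; the last joint's range is limited). The gripper opens to 87 mm and grips with 3 to 60 N. Pads are 19 mm wide; open, the fingers measure 117 mm over their backs; the gripper's body (75 mm by 190 mm) begins 51 mm behind the grasp point.
Start: joints at [0.808, 18.392, -4.016, 83.108, 1.295, 78.541, -3.26], TCP at [0.65, -0, 0.223] pointing down, gripper open.
Joint ranges: [-163.93, 163.93], [-17.29, 119.83], [-79.2, 71.16], [3.27, 140.29], [-89.18, 269.18], [5.43, 117.66], [-154.24, 154.24]. Speed limits (degrees/s): [147.25, 147.25, 180, 180, 180, 180, 180].

## Interface

Orientations are given as [roll, pitch, yaw] about the fixed x, y, z axes, in that order (R = Rz(yaw) Ry(pitch) Rx(roll)).
In Python, from cell import * gives the robot as it stands.
- The arm moves only by the tool arm_command, never from a script. Its argument "targets" is a list that holds one entry, the list of rows, each a list of 7 numbers: the shift along the tool's x, y, z in m, then the turn, a rotation vector about the tool's x, y, z in degrees, then the gripper's target within -1 to 1 (shut at 1, half-way at 0, fully open at -1). In form: [[[tx, ty, tz, rx, ry, rz, claw], ...]]. A call has 1 to 10 rows; each row is the pose to reach, as a shift and turn from the pose commanded when the call began, along the tool's axes at that moment; what a row does not reach only later rows make up. A row lasts 1/10 s, in which the tool goes at most 50 mm and 8.59 degrees, less where a joint would pass 70% of its speed; a pose out of reach is approached as far as the arm can. A call with a gripper value outside its range is refused whole. The fingers move at their own pace and stop on an object; "newtons" is the grip in N (left out, the last holds). Time passes only in rows, so rows that repeat a pose let the fingers close. It gives the time, the measured TCP pose, the force and the opening at its end, in the units of the state.
- get_obs(): the state, without advancing time (a new reading comes with each control period).
- read_camera(name): name is "scene" or "side" or "wrist"; returns a dict with "img" (420x560x3 uint8, red, green, blue), "z_map" (420x560 float32, m along the optical axis (not along the pixel's ray), 0 where there is no reading), "K" (3x3 intrinsics, pixels), "D" ([k1, k2, p1, p2, k3] as OpenCV has them; the pictures are not rectified), "origin" and "attitude" of the camera in the world. Camera axes: x right, y down, z forward; pixel columns grow to the right and rows downward; lengths in m; the calibration is good to about 2 mm. A picture is of the moment at which its call begins.
- sign_off(): hands the job in, once; it reports no verdict.
Trained networks look in the newest picture that a camera, given by its name, has taken for a name from the list of things; names that differ only in an ending like _2 or _b are one class to them, and where a whole thing is asked for, a point or a joint stands for the part that bears it (a point fixed in the world has none). Each returns a list of dicts, best first, with "conf" (0 to 1); they miss things now and then, are a little off and sometimes report something else, mostly with a low value. They report only what shows in the picture. A call takes as long as a camera call.
- search_frame(thing, camera): "position" ([column, row] in pixels, amid what is visible of it).
The state is a dict: "time_s": time; "qpos": joint angles; "joint_velocities": joint speeds; "effort": joint torques, N m; "tool_pos": TCP position; "tool_rot": TCP orientation; "force": force on the tool from outside, world axes, zero at the start; "wrist_torque": the same for the moment, N m; "grip_width": finger opening in m.
Only numpy, scipy, OpenCV 4.12 (cv2) and the standard library are available. Lean on these libraries where they do the work, as an engineer would, in place of code of your own. Each camera call takes 0.05 s, during which the arm holds its last target.

## Task

Set the shooting board to its new angle: the fence has to swing until the line along its top points straight at the nose of the pointed steel index, and stay there by its own friction. The stop peg on that side is in the way and sits tight: twist it about 30 degrees and back again while it is still in its hole, draw it out and put it in the shallow tray. Leave the other peg in its hole and do not disturb the tools and containers round about.

Things in the scene. Friction and masses are not known exactly. Their poses are not given: they have to be found in the camera images.
- board: Plywood shooting board, 330 x 260 x 30 mm, fixed to the bench, differs in place and yaw. Its origin is on its underside, straight below the fence's pivot; x points away from the robot along the board (the board spans x = -55 to 275 mm, y = -130 to 130 mm), y to the left, z up; its top is at z = 30 mm. Two blind holes for the stop pegs, 26 mm deep, at x = 98, y = +37 (left) and y = -37 mm (right).
- fence (a joint): Angle of the fence on the board, rad: 0 = along the board's x, positive = its free end swings to the left (board's +y). Range -0.65 to 0.65. Friction pivot: about 0.4 N m to move it, no spring-back, it stays where it is left. It starts near 0 between the two pegs; each peg stops it at about 0.16 rad on its side.
- fence_pivot (a point): Point on the pivot axis of the reddish-brown wooden fence, at the level of the fence's top face (56 mm above the bench). Turns with the fence: x runs along the fence to its free end, y across it to the left. The fence is a bar 24 mm wide and 25 mm high (31 to 56 mm above the bench), from 10 mm behind the pivot to 215 mm ahead of it, with a fine pale line along the middle of its top and a 20 mm wide, 9 mm high bolt head on the pivot.
- fence_tip (a point): Middle of the fence's free end, on its top face, 215 mm from the pivot.
- index_nose (a point): Tip of the nose of the steel index, a block 34 mm wide, 41 mm long and 28 mm high (33 mm with its screw) with a pointed nose towards the fence; it is fixed on the board's far strip, its nose at board x = 225 mm and y = 70 to 110 mm either to the left or to the right. The fence must point at it. This point is 56 mm above the bench.
- flat_block: Steel block without a nose, 24 x 34 x 28 mm, otherwise like the index, fixed at the other end of the far strip. Not a target. Origin on the board's top, 17 mm in front of its flat face.
- peg_left: Left stop peg (board +y), dark wood, 92 mm long, 40 g: round shank 18 mm across; from 54 mm up a square head 22 x 22 x 38 mm. Origin: centre of its lower end; z along it, x and y square to the head's faces. Starts in its hole, lower end 4 mm above the bench, head 58 to 96 mm above it; faces square to the board within 0.1 rad. Sprung cheeks pinch it: 10 to 20 N to pull straight, less while turning.
- peg_right: Right stop peg (board -y), the same as the left one.
- tray: Shallow open wooden tray, 200 x 130 mm outside, 35 mm high, walls and floor 6 mm, fixed to the bench to the left or the right of the board; origin at the centre of its underside, x along its length.
- plane: Wooden hand plane, 200 x 55 mm, about 95 mm high, loose, on the other side of the board from the tray; bystander. Origin at the centre of its underside.
- glue: White glue bottle, 60 mm across, 150 mm high, loose; bystander. Origin at the centre of its underside.
- tin: Steel tin with brushes and sticks, 66 mm across, 100 mm high (sticks to 165 mm), loose; bystander. Origin at the centre of its underside.
- chisel: Chisel, 250 mm long, 26 mm thick, lying across beyond the board; bystander. Origin under the middle of it on the bench.

How it is judged:
By the outcome, as a careful person would: the job done as asked, in the order asked, and still so for the second after the job is handed in, with the robot touching nothing.
It also fails if it takes over 61 s, if anything falls off the work surface, if the arm or the gripper's body presses on something with over 40 N, if the wrist force passes 120 N, or if a joint passes its speed limit or range.

## Working session

There is one attempt and no reset: what is moved stays moved. The work goes in short steps, Python scripts to look and compute and a tool call to move; the robot and the scene stay as the last step left them, time stands still between calls to the robot, and variables do not carry over. Pictures are saved under pics/ and viewed, and the job is handed in when it is done.

Besides the shell and the picture viewer there is one more tool, called by a JSON object that holds its "fn" and its "kwargs", one argument or row to a line. arm_command: Moves the arm, as the interface text tells. Its arguments: {"type":"object","properties":{"targets":{"type":"array","items":{"type":"array","items":{"type":"array","items":{"type":"number"}}}},"newtons":{"type":"number"}},"required":["targets"]}

```bash
mkdir -p pics; ls; cat > h.py <<'E'
from cell import *
import numpy as np, cv2
from scipy.spatial.transform import Rotation as R
def att(c):
    a=np.array(c["attitude"])
    if a.shape==(3,3): return a
    return R.from_euler('xyz',a,degrees=True).as_matrix()
def pts(c,uv,z=None):
    uv=np.array(uv,float).reshape(-1,1,2)
    n=cv2.undistortPoints(uv,np.array(c["K"]),np.array(c["D"])).reshape(-1,2)
    d=np.c_[n,np.ones(len(n))]@att(c).T
    o=np.array(c["origin"])
    if z is None:
        uvi=uv.reshape(-1,2).round().astype(int)
        zz=c["z_map"][uvi[:,1],uvi[:,0]]
        return o+d*zz[:,None]
    return o+d*((z-o[2])/d[:,2])[:,None]
def save(c,name,f=1): cv2.imwrite("pics/"+name,cv2.cvtColor(c["img"],cv2.COLOR_RGB2BGR))
E
python3 - <<'E'
from h import *
for n in ["scene","side","wrist"]:
    c=read_camera(n); save(c,n+"0.png"); print(n,c["K"],c["D"],c["origin"],c["attitude"])
    np.savez("pics/"+n+"0.npz",**{k:np.array(v) for k,v in c.items()})
    for t in ["fence_pivot","fence_tip","index_nose","flat_block","peg_left","peg_right","tray","board"]:
        print(t,[(np.round(d["position"]).tolist(),round(d["conf"],2)) for d in search_frame(t,n)][:3])
print(get_obs())
E
```

```text
pics
scene [[413.49884306   0.         276.04469112]
 [  0.         413.49884306 211.71795194]
 [  0.           0.           1.        ]] [-0.02722444  0.          0.          0.          0.        ] [ 1.24754696 -0.11131621  0.65152468] [-132.18829549   -0.63423435   80.86625381]
fence_pivot [([293.0, 202.0], 0.71), ([354.0, 228.0], 0.23)]
fence_tip [([295.0, 205.0], 0.98), ([133.0, 202.0], 0.39), ([280.0, 248.0], 0.31)]
index_nose [([280.0, 245.0], 0.82)]
flat_block [([353.0, 225.0], 0.62)]
peg_left [([306.0, 178.0], 0.51)]
peg_right [([279.0, 186.0], 0.73)]
tray [([131.0, 202.0], 0.57)]
board [([298.0, 212.0], 0.75)]
side [[471.93399335   0.         280.87947046]
 [  0.         471.93399335 202.26425211]
 [  0.           0.           1.        ]] [-0.12026113  0.          0.          0.          0.        ] [ 0.16091574 -0.56630103  0.88575835] [-138.00762892    1.15363153  -41.61127933]
fence_pivot []
fence_tip [([223.0, 233.0], 0.58)]
index_nose [([294.0, 199.0], 0.82)]
flat_block [([245.0, 170.0], 0.57), ([226.0, 229.0], 0.45)]
peg_left [([212.0, 209.0], 0.71)]
peg_right [([237
[... 675 characters left out ...]
)]
{'time_s': 1.35, 'qpos': array([ 0.80653552, 18.39113452, -4.01683433, 83.10872633,  1.29427176,
       78.54125544, -3.25910816]), 'joint_velocities': array([ 0.01913699, -0.03762993,  0.02003621,  0.0010399 , -0.00604395,
       -0.00201277,  0.04561454]), 'effort': array([-5.46379324e-04, -4.91099381e+01, -4.03628368e-01, -3.12763989e+01,
       -6.38067978e-02,  3.36903124e-02, -1.05028511e-05]), 'tool_pos': array([ 6.50008675e-01, -2.02500389e-06,  2.22585261e-01]), 'tool_rot': array([1.79996019e+02, 1.87881352e-03, 9.00037305e+01]), 'force': array([0.73729352, 0.19894638, 0.13585126]), 'wrist_torque': array([-0.01914211, -0.01639737, -0.01007817]), 'grip_width': 0.08721566484059275}
```

View images.

View pics/scene0.png

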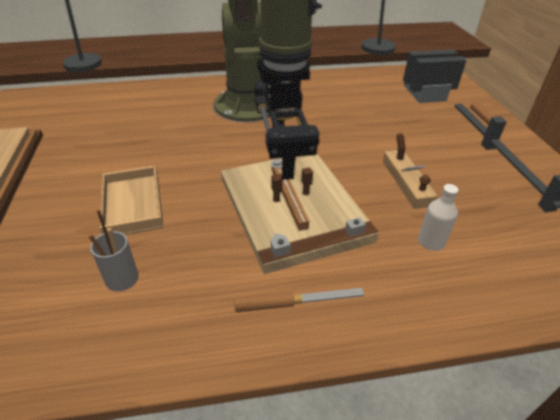

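View pics/side0.png

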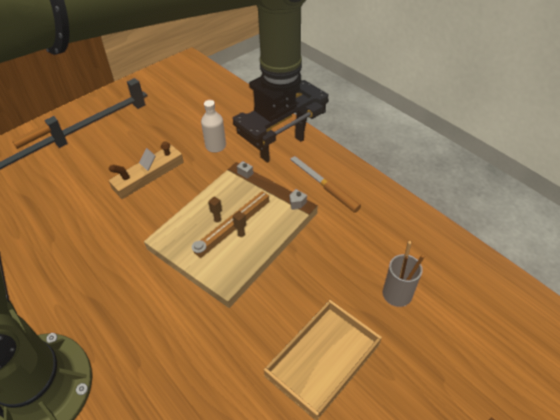

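View pics/wrist0.png

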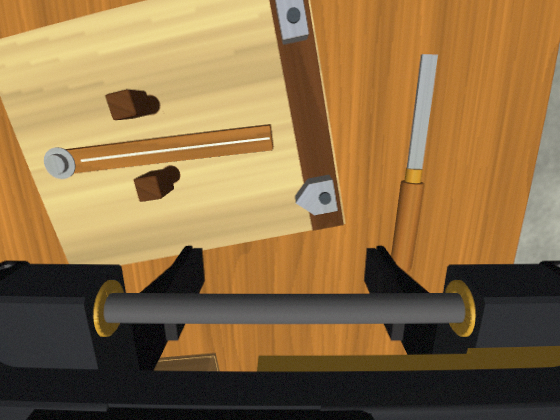

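```bash
python3 - <<'E'
import cv2
im=cv2.imread("pics/wrist0.png")
cv2.imwrite("pics/w0a.png",cv2.resize(im[80:240,30:200],None,fx=4.6,fy=3.7*1.0,interpolation=cv2.INTER_CUBIC)) if 0 else None
cv2.imwrite("pics/w0a.png",cv2.resize(im[80:220,30:200],None,fx=4,fy=4,interpolation=cv2.INTER_CUBIC))
cv2.imwrite("pics/w0b.png",cv2.resize(im[110:240,220:360],None,fx=4,fy=4,interpolation=cv2.INTER_CUBIC))
E
```

```text
(no output)
```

View pics/w0a.png

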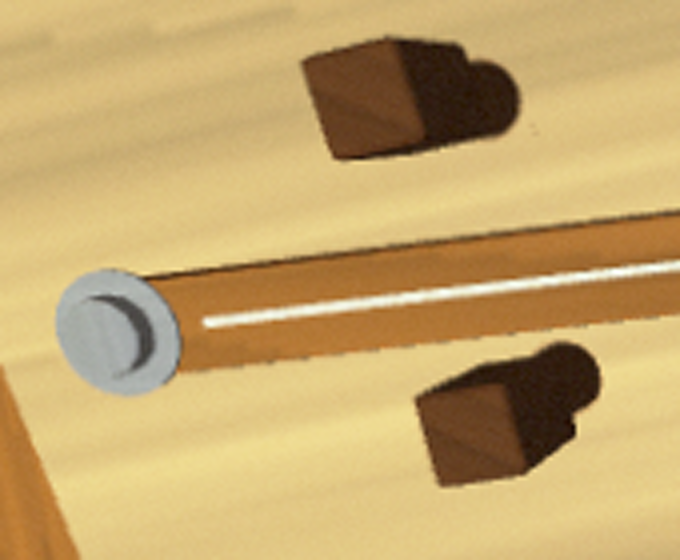

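View pics/w0b.png

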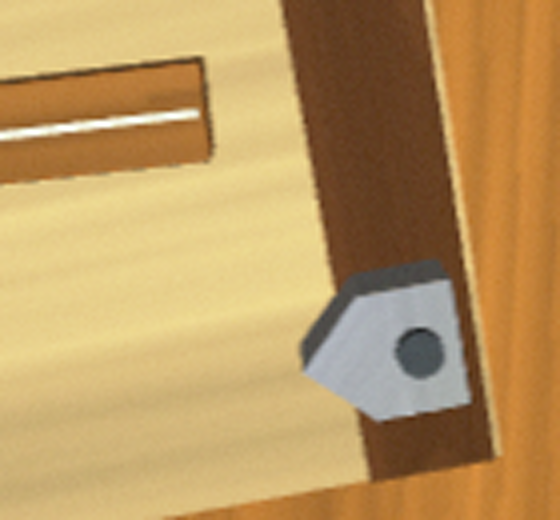

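```bash
cat > m.py <<'E'
from h import *
def ld(n):
    d=np.load("pics/"+n+".npz"); return {k:d[k] for k in d}
E
python3 - <<'E'
from m import *
c=ld("wrist0")
P=lambda uv,z=None: pts(c,uv,z)
print("depth",np.round(P([[59.5,163],[150,190],[121,105],[269.5,138.5],[310,200],[150,150]]),4))
piv=P([57,163],.065)[0]; print("piv",piv)
o4=lambda L,ox,oy:np.array(L)/4+[ox,oy]
pr=P(o4([[415,400],[506,385],[525,473],[440,487]],30,80),.096)
pl=P(o4([[302,62],[390,38],[425,138],[335,160]],30,80),.096)
for q in (pr,pl):
    e=np.diff(np.r_[q,q[:1]],axis=0)[:,:2]
    print("peg",q.mean(0),np.linalg.norm(e,axis=1),np.degrees(np.arctan2(e[:,1],e[:,0])))
line=P([[81.25,160.75],[269.5,138.25],[271.7,137.5]],.056);print(line)
d=line[1]-line[0];print("line yaw",np.degrees(np.arctan2(d[1],d[0])))
nose=P([295.75,202.5],.058)[0];print("nose",nose)
v=(pl-pr).mean(0)[:2];print("peg dist",np.linalg.norm(v),"board yaw",np.degrees(np.arctan2(v[1],v[0]))-90)
# pivot from pegs
y=np.arctan2(v[1],v[0])-np.pi/2
m=(pl.mean(0)+pr.mean(0))[:2]/2
for yy in (y,):
  ex=np.array([np.cos(yy),np.sin(yy)]);ey=np.array([-ex[1],ex[0]])
  p2=m-.098*ex;print("piv from pegs",p2,"nose in board",(nose[:2]-p2)@ex,(nose[:2]-p2)@ey,(line[2][:2]-p2)@ex,(line[2][:2]-p2)@ey)
e=nose[:2]-piv[:2];print("target world yaw",np.degrees(np.arctan2(e[1],e[0])))
# tray, from side
s=ld("side0")
for uv in [[332,304],[380,341],[317,410],[267,371]]: print("tray",pts(s,uv,.035)[0])
E
```

```text
depth [[0.4297 0.0274 0.0647]
 [0.5298 0.0076 0.0956]
 [0.5142 0.0811 0.0971]
 [0.6361 0.0491 0.056 ]
 [0.65   0.0802 0.3854]
 [0.518  0.0383 0.056 ]]
piv [0.42737356 0.02744903 0.065     ]
peg [0.5280903  0.00847215 0.096     ] [0.02115374 0.02032755 0.02014188 0.02040189] [   9.06785982  -84.1230442  -170.63202334   98.73265074]
peg [0.5134133 0.0811092 0.096    ] [0.01976414 0.02071116 0.02040357 0.02037898] [  13.16136293  -76.20876562 -167.77947931  102.0113747 ]
[[0.44676301 0.02805771 0.056     ]
 [0.63612243 0.04932358 0.056     ]
 [0.63826583 0.05004036 0.056     ]]
line yaw 6.407711899544569
nose [ 0.66220857 -0.01506189  0.058     ]
peg dist 0.07410503091028094 board yaw 11.423348063554798
piv from pegs [0.42469313 0.02538111] nose in board 0.22480037623113955 -0.08668338922278261 0.2142258784693202 -0.0181287629326181
target world yaw -10.260826750107421
tray [ 0.54812867 -0.2615291   0.035     ]
tray [ 0.55805975 -0.38216302  0.035     ]
tray [ 0.37578023 -0.39471448  0.035     ]
tray [ 0.35753265 -0.28027562  0.035     ]
```

{"fn": "arm_command", "kwargs": {
  "targets": [
    [[0.001,-0.012,0.004,0,0,-0.8,-1],[0.003,-0.036,0.016,0,0,-2.4,-1],[0.005,-0.064,0.036,0,0,-4.2,-1],[0.007,-0.092,0.056,0,0,-6.2,-1],[0.008,-0.114,0.07,0,0,-7.6,-1],[0.0085,-0.122,0.078,0,0,-8.3,-1],[0.0085,-0.122,0.08,0,0,-8.3,-1],[0.0085,-0.122,0.08,0,0,-8.3,-1]]
  ],
  "newtons": 40
}}

```text
time_s: 2.15
tool_pos: [0.5292, 0.0084, 0.1431]
tool_rot: [179.9, 0.0, 98.3]
force: [-0.7, -1.1, 0.5]
grip_width: 0.0867
```

```bash
cat >> h.py <<'E'
def snap(n,name):
    c=read_camera(n); save(c,name+".png"); np.savez("pics/"+name+".npz",**{k:np.array(v) for k,v in c.items()}); return c
def st():
    o=get_obs()
    print({k:np.round(o[k],4).tolist() for k in ("time_s","tool_pos","tool_rot","force","wrist_torque","grip_width","qpos")})
E
python3 - <<'E'
from h import *
st(); snap("wrist","w1")
E
```

```text
{'time_s': 2.15, 'tool_pos': [0.5292, 0.0084, 0.1431], 'tool_rot': [179.9038, 0.0127, 98.2742], 'force': [-0.7269, -1.1332, 0.5352], 'wrist_torque': [-0.0081, -0.0344, 0.0253], 'grip_width': 0.0867, 'qpos': [1.7667, 7.1212, -5.9623, 106.0712, 0.8093, 66.7509, 3.8061]}
```

View pics/w1.png

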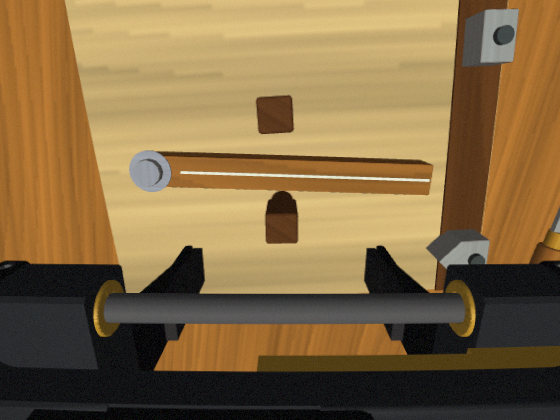

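```bash
python3 - <<'E'
import cv2
im=cv2.imread("pics/w1.png")
a=cv2.resize(im[85:255,230:330],None,fx=3.5,fy=3.5,interpolation=cv2.INTER_CUBIC)
b=cv2.resize(im[150:280,400:500],None,fx=4,fy=4,interpolation=cv2.INTER_CUBIC)
import numpy as np
H=max(a.shape[0],b.shape[0]); f=lambda x:cv2.copyMakeBorder(x,0,H-x.shape[0],0,0,0)
cv2.imwrite("pics/w1z.png",np.hstack([f(a),f(b)]))
print(a.shape,b.shape)
E
```

```text
(595, 350, 3) (520, 400, 3)
```

View pics/w1z.png

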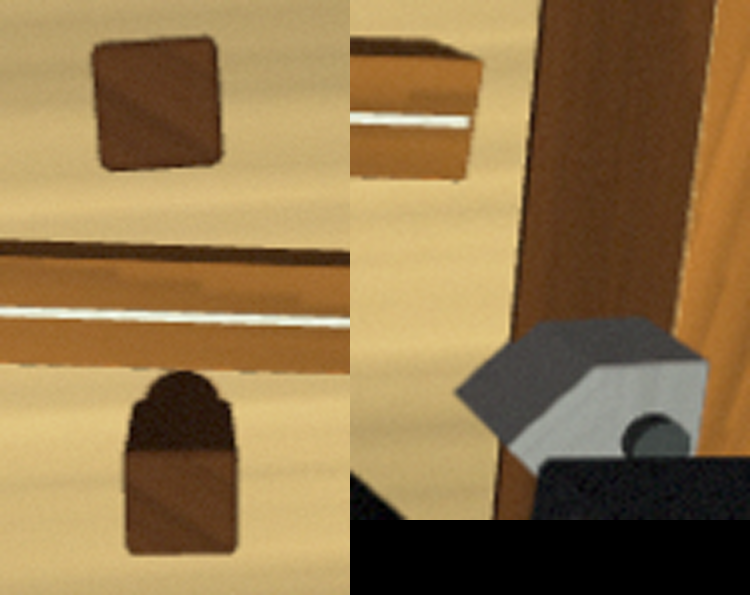

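```bash
python3 - <<'E'
from m import *
c=ld("wrist0") if 0 else ld("w1")
P=lambda uv,z=None: pts(c,uv,z)
c4=np.array([[125,452],[236,450],[237,553],[127,553]])/3.5+[230,85]
pr=P(c4,.096);e=np.diff(np.r_[pr,pr[:1]],axis=0)
print(pr.mean(0),np.degrees(np.arctan2(e[:,1],e[:,0])),np.linalg.norm(e,axis=1))
pl=P([274.7,114.6],.096)[0];print("L",pl)
v=(pl-pr.mean(0))[:2];print(np.linalg.norm(v),np.degrees(np.arctan2(v[1],v[0]))-90)
n=P([440,260.75],.058)[0];print("nose",n, P([427,248],.030))
l=P([[180.5,172.3],[429,180.6],[431,180.7]],.056);d=l[1]-l[0];print(l,np.degrees(np.arctan2(d[1],d[0])))
u=d[:2]/np.linalg.norm(d[:2]);print("piv by line",l[2][:2]-.215*u,"bolt",P([149,171],.065))
E
```

```text
[0.52763689 0.00907298 0.096     ] [   9.32859563  -80.49354114 -171.76811726   98.41773669] [0.02098001 0.02107096 0.02137783 0.0206643 ]
L [0.51288234 0.08153008 0.096     ]
0.07394409632615989 11.509862550134372
nose [ 0.66292993 -0.01465635  0.058     ] [[ 0.66383347 -0.01552155  0.03      ]]
[[0.44689332 0.02822963 0.056     ]
 [0.63623744 0.04926906 0.056     ]
 [0.63780745 0.04942205 0.056     ]] 6.340548257867215
piv by line [0.4241226  0.02567794] bolt [[0.42629759 0.02806905 0.065     ]]
```

{"fn": "arm_command", "kwargs": {
  "targets": [
    [[0,0,0.01,0,0,-0.5,-1],[0,0,0.03,0,0,-0.5,-1],[0,0,0.05,0,0,-0.5,-1],[0,0,0.068,0,0,-0.5,-0.5],[0,0,0.077,0,0,-0.5,0],[0,0,0.078,0,0,-0.5,0.2],[0,0,0.078,0,0,-0.5,0.3],[0,0,0.078,0,0,-0.5,0.4]]
  ],
  "newtons": 40
}}

```text
time_s: 3.0
tool_pos: [0.529, 0.0085, 0.0656]
tool_rot: [179.9, 0.0, 98.8]
force: [-1.0, 0.2, -0.4]
grip_width: 0.0549
```

{"fn": "arm_command", "kwargs": {
  "targets": [
    [[0,0,0,0,0,0,1],[0,0,0,0,0,0,1],[0,0,0,0,0,0,1],[0,0,0,0,0,0,1],[0,0,0,0,0,0,1]]
  ],
  "newtons": 40
}}

```text
time_s: 3.5
tool_pos: [0.5279, 0.0084, 0.0648]
tool_rot: [-180.0, 0.0, 98.8]
force: [-0.9, -0.1, 2.0]
grip_width: 0.0218
```

```bash
python3 - <<'E'
from h import *
st(); snap("wrist","w2")
E
```

```text
{'time_s': 3.5, 'tool_pos': [0.5279, 0.0084, 0.0648], 'tool_rot': [-179.99, 0.0032, 98.7967], 'force': [-0.9263, -0.1259, 2.0465], 'wrist_torque': [0.0204, 0.1186, -0.0392], 'grip_width': 0.0218, 'qpos': [1.6493, 11.7616, -5.9917, 110.5588, 1.4462, 57.7601, 3.8074]}
```

View pics/w2.png

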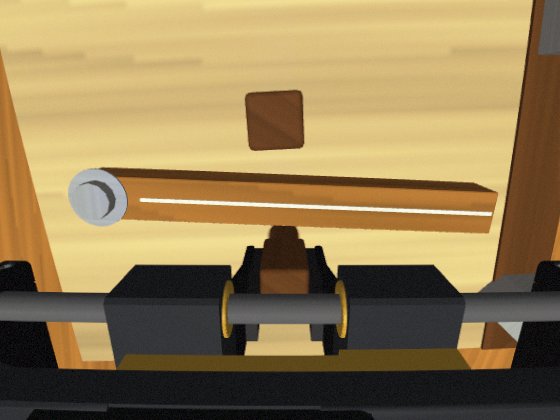

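{"fn": "arm_command", "kwargs": {
  "targets": [
    [[0,0,0,0,0,3,1],[0,0,0,0,0,7,1],[0,0,0,0,0,11,1],[0,0,0,0,0,15,1],[0,0,0,0,0,19,1],[0,0,0,0,0,23,1],[0,0,0,0,0,27,1],[0,0,0,0,0,30,1],[0,0,0,0,0,31,1],[0,0,0,0,0,31,1]]
  ],
  "newtons": 50
}}

```text
time_s: 4.55
tool_pos: [0.5276, 0.0087, 0.0647]
tool_rot: [-179.9, 0.0, 67.8]
force: [-3.3, 1.0, 5.0]
grip_width: 0.0216
```

```bash
python3 - <<'E'
from h import *
st(); snap("side","s3"); snap("wrist","w3")
E
```

```text
{'time_s': 4.55, 'tool_pos': [0.5276, 0.0087, 0.0647], 'tool_rot': [-179.9486, 0.0157, 67.8482], 'force': [-3.3123, 1.0205, 5.0083], 'wrist_torque': [0.0746, 0.8388, 0.0801], 'grip_width': 0.0216, 'qpos': [-1.2715, 11.6386, -2.7995, 110.6724, 0.6573, 57.7573, -26.5166]}
```

View pics/w3.png

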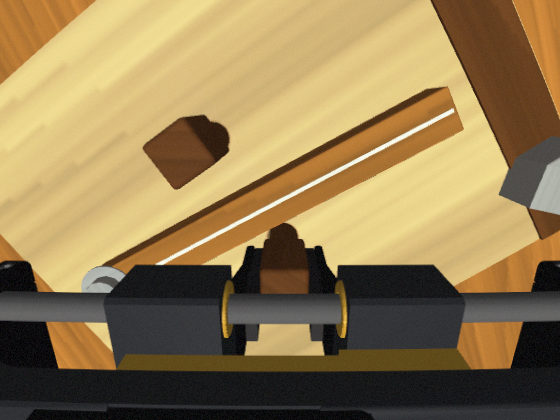

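View pics/s3.png

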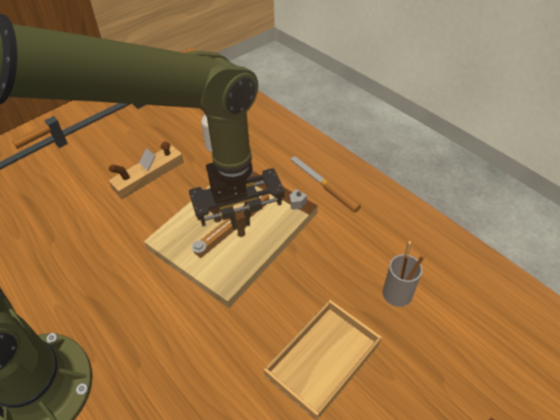

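{"fn": "arm_command", "kwargs": {
  "targets": [
    [[0,0,0,0,0,-3,1],[0,0,0,0,0,-7,1],[0,0,0,0,0,-11,1],[0,0,0,0,0,-15,1],[0,0,0,0,0,-19,1],[0,0,0,0,0,-23,1],[0,0,0,0,0,-27,1],[0,0,0,0,0,-30,1],[0,0,0,0,0,-31,1],[0,0,0,0,0,-31,1]]
  ],
  "newtons": 60
}}

```text
time_s: 5.65
tool_pos: [0.5286, 0.0083, 0.0647]
tool_rot: [179.9, 0.0, 98.8]
force: [-1.4, 0.4, 1.9]
grip_width: 0.0215
```

{"fn": "arm_command", "kwargs": {
  "targets": [
    [[0,0,-0.004,0,0,0,1],[0,0,-0.01,0,0,0,1],[0,0,-0.017,0,0,0,1],[0,0,-0.025,0,0,0,1],[0,0,-0.035,0,0,0,1],[0,0,-0.048,0,0,0,1],[0,0,-0.064,0,0,0,1],[0,0,-0.08,0,0,0,1],[0,0,-0.095,0,0,0,1],[0,0,-0.1,0,0,0,1]]
  ],
  "newtons": 60
}}

```text
time_s: 6.65
tool_pos: [0.5296, 0.0086, 0.1681]
tool_rot: [179.7, 0.0, 98.8]
force: [0.7, 0.3, 0.5]
grip_width: 0.0217
```

```bash
python3 - <<'E'
from h import *
st(); snap("side","s4"); snap("wrist","w4")
E
```

```text
{'time_s': 6.65, 'tool_pos': [0.5296, 0.0086, 0.1681], 'tool_rot': [179.7187, 0.0395, 98.7978], 'force': [0.7144, 0.3306, 0.5223], 'wrist_torque': [0.018, 0.0005, 0.0079], 'grip_width': 0.0217, 'qpos': [1.8241, 5.8435, -5.9879, 104.4901, 0.6677, 69.4157, 4.4334]}
```

View pics/w4.png

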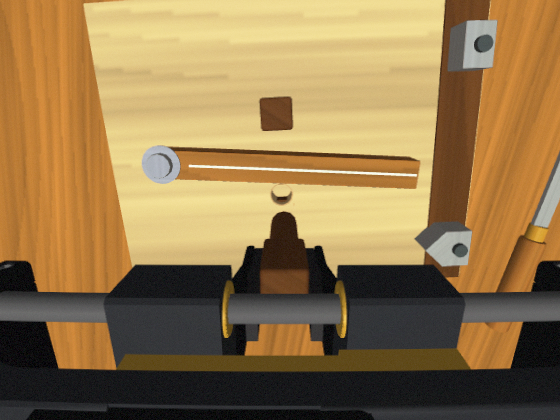

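View pics/s4.png

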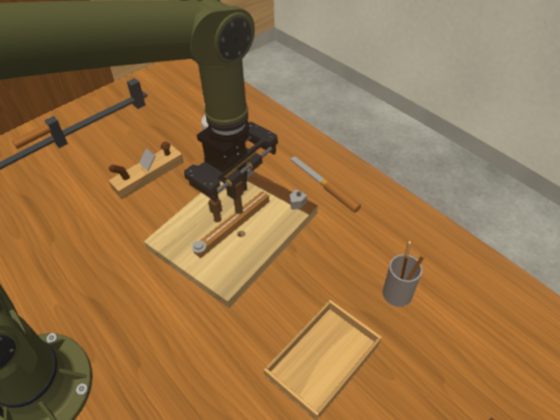

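```bash
python3 - <<'E'
from m import *
s=ld("s4")
vv,uu=np.mgrid[250:420,250:470]
uv=np.c_[uu.ravel(),vv.ravel()]
p=pts(s,uv)
k=(p[:,2]>.027)&(p[:,2]<.05)&(p[:,0]<.58)&(p[:,1]<-.2)
r=cv2.minAreaRect(p[k][:,:2].astype(np.float32));print("tray rim",k.sum(),r)
k=(p[:,2]>.06)&(p[:,2]<.2)&(p[:,1]<-.2)
print("tin pts",p[k].min(0),p[k].max(0))
k2=k&(p[:,2]>.09)&(p[:,2]<.105);print("rim",p[k2].min(0),p[k2].max(0),p[k2].mean(0))
E
```

```text
tray rim 1287 ((0.4607025682926178, -0.32526645064353943), (0.2014840841293335, 0.1309836357831955), 6.289850234985352)
tin pts [ 0.65065447 -0.36017346  0.06000698] [ 0.71952234 -0.29312304  0.16528539]
rim [ 0.65110414 -0.35997662  0.09008514] [ 0.71952234 -0.29312304  0.10451391] [ 0.68132951 -0.32751348  0.09719122]
```

{"fn": "arm_command", "kwargs": {
  "targets": [
    [[-0.012,-0.004,0,0,0,3,1],[-0.04,-0.013,0,0,0,10,1],[-0.075,-0.025,0,0,0,18,1],[-0.115,-0.038,0,0,0,26,1],[-0.155,-0.051,0,0,0,34,1],[-0.195,-0.065,0,0,0,42,1],[-0.235,-0.078,0,0,0,50,1],[-0.275,-0.091,0,0,0,58,1],[-0.305,-0.101,0,0,0,66,1],[-0.32,-0.106,0,0,0,72.5,1]]
  ]
}}

```text
time_s: 7.75
tool_pos: [0.469, -0.3286, 0.1636]
tool_rot: [180.0, 0.2, 25.5]
force: [0.0, 0.2, -1.3]
grip_width: 0.0214
```

{"fn": "arm_command", "kwargs": {
  "targets": [
    [[0,0,0,0,0,7,1],[0,0,0,0,0,14,1],[0,0,0,0,0,20,1],[0,0,0,0,0,20,1],[0,0,0,0,0,20,1]]
  ]
}}

```text
time_s: 8.25
tool_pos: [0.4713, -0.3243, 0.1639]
tool_rot: [-180.0, 0.1, 6.3]
force: [0.8, -0.2, 0.1]
grip_width: 0.0214
```

```bash
python3 - <<'E'
from h import *
st()
E
```

```text
{'time_s': 8.25, 'tool_pos': [0.4713, -0.3243, 0.1639], 'tool_rot': [-179.9712, 0.0698, 6.3469], 'force': [0.7735, -0.1987, 0.1216], 'wrist_torque': [0.018, 0.1097, 0.0036], 'grip_width': 0.0214, 'qpos': [17.8857, 11.0804, 15.7888, 99.4781, -3.1672, 69.9501, -49.1681]}
```

{"fn": "arm_command", "kwargs": {
  "targets": [
    [[0,0,0.004,0,3,0,1],[0,0,0.012,0,7,0,1],[0,0,0.022,0,11,0,1],[0,0,0.034,0,16,0,1],[0,0,0.046,0,21,0,1],[0,0,0.058,0,25,0,1],[0,0,0.07,0,28,0,1],[0,0,0.08,0,30,0,1],[0,0,0.086,0,30,0,1],[0,0,0.086,0,30,0,1]]
  ]
}}

```text
time_s: 9.25
tool_pos: [0.4715, -0.3236, 0.0776]
tool_rot: [-179.9, -29.9, 6.3]
force: [-0.3, 0.6, -1.0]
grip_width: 0.0217
```

```bash
python3 - <<'E'
from h import *
st(); snap("side","s5"); snap("scene","c5")
E
```

```text
{'time_s': 9.25, 'tool_pos': [0.4715, -0.3236, 0.0776], 'tool_rot': [-179.9362, -29.8841, 6.2895], 'force': [-0.3323, 0.5506, -1.0223], 'wrist_torque': [-0.0035, 0.7179, 0.0002], 'grip_width': 0.0217, 'qpos': [29.4221, 5.3875, 17.894, 123.2066, -41.1551, 40.3614, -7.35]}
```

View pics/s5.png

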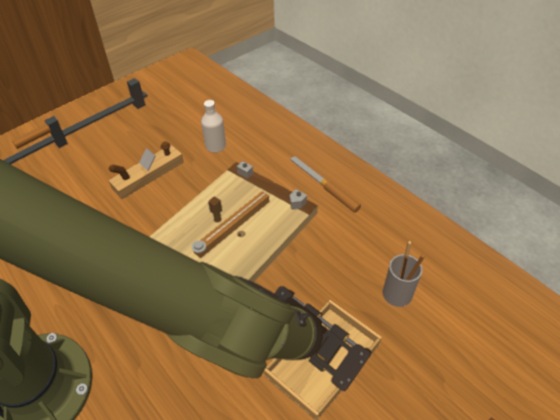

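View pics/c5.png

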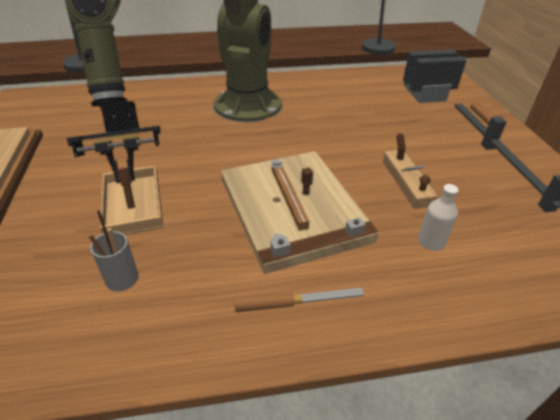

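{"fn": "arm_command", "kwargs": {
  "targets": [
    [[-0.002,0,0.0035,0,0,0,1],[-0.004,0,0.007,0,0,0,1],[-0.0055,0,0.0095,0,0,0,1],[-0.0055,0,0.0095,0,0,0,1]]
  ]
}}

```text
time_s: 9.75
tool_pos: [0.4721, -0.3236, 0.067]
tool_rot: [-180.0, -30.0, 6.3]
force: [-0.1, -0.0, -1.2]
grip_width: 0.0213
```

{"fn": "arm_command", "kwargs": {
  "targets": [
    [[0,0,0,0,0,0,0.2],[0,0,0,0,0,0,0],[0,0,0,0,0,0,0],[0,0,0,0,0,0,0],[0,0,0,0,0,0,0],[0,0,0,0,0,0,0]]
  ]
}}

```text
time_s: 10.35
tool_pos: [0.4722, -0.324, 0.0677]
tool_rot: [180.0, -30.0, 6.3]
force: [0.3, -0.2, 0.2]
grip_width: 0.0425
```

```bash
python3 - <<'E'
from h import *
st(); snap("scene","c6"); snap("wrist","w6")
E
```

```text
{'time_s': 10.35, 'tool_pos': [0.4722, -0.324, 0.0677], 'tool_rot': [179.9929, -30.0077, 6.3021], 'force': [0.334, -0.2241, 0.1534], 'wrist_torque': [-0.0916, 0.6358, -0.0038], 'grip_width': 0.0425, 'qpos': [29.6445, 6.3952, 17.7602, 123.6188, -42.8356, 39.4133, -5.495]}
```

View pics/c6.png

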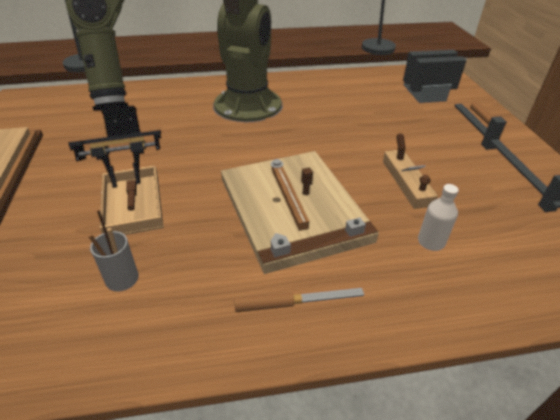

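View pics/w6.png

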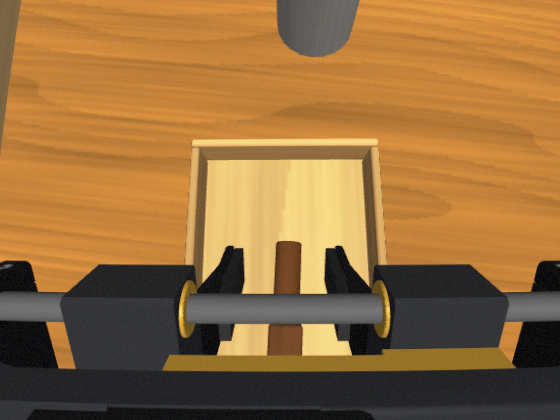

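{"fn": "arm_command", "kwargs": {
  "targets": [
    [[0,0,-0.008,0,0,0,0],[0,0,-0.022,0,0,0,0],[0.005,0,-0.038,0,-4,0,-0.1],[0.014,0,-0.052,0,-9,0,-0.2],[0.024,0,-0.064,0,-14,0,-0.3],[0.034,0,-0.074,0,-20,0,-0.4],[0.044,0,-0.082,0,-26,0,-0.4],[0.049,0,-0.085,0,-30,0,-0.4],[0.049,0,-0.085,0,-30,0,-0.4],[0.049,0,-0.085,0,-30,0,-0.4]]
  ],
  "newtons": 20
}}

```text
time_s: 11.45
tool_pos: [0.4717, -0.3241, 0.1654]
tool_rot: [-180.0, -0.0, 6.3]
force: [-1.1, -1.6, -0.7]
grip_width: 0.0606
```

```bash
python3 - <<'E'
from m import *
st()
o=get_obs(); p=o["tool_pos"]; Rm=R.from_euler('xyz',o["tool_rot"],degrees=True).as_matrix()
a=np.radians(6.4); t=np.array([.4245+.17*np.cos(a),.0257+.17*np.sin(a),.12])
print("target",t,"tool shift",Rm.T@(t-p))
E
```

```text
{'time_s': 11.45, 'tool_pos': [0.4717, -0.3241, 0.1654], 'tool_rot': [-179.9957, -0.007, 6.2993], 'force': [-1.0778, -1.5784, -0.6647], 'wrist_torque': [0.0409, 0.1512, 0.0259], 'grip_width': 0.0606, 'qpos': [18.9996, 10.9503, 14.4939, 99.3811, -2.9077, 70.0301, -49.4666]}
target [0.59344055 0.04464972 0.12      ] tool shift [ 0.16146686 -0.35313585  0.04542809]
```

{"fn": "arm_command", "kwargs": {
  "targets": [
    [[0.006,-0.013,0,0,0,0,-0.4],[0.018,-0.04,0,0,0,0,-0.4],[0.036,-0.078,0,0,0,0,-0.4],[0.056,-0.12,0,0,0,0,-0.4],[0.076,-0.165,0,0,0,0,-0.4],[0.096,-0.21,0,0,0,0,-0.4],[0.116,-0.255,0,0,0,0,-0.4],[0.136,-0.298,0,0,0,0,-0.4],[0.152,-0.333,0.01,0,0,0,-0.4],[0.1615,-0.353,0.025,0,0,0,-0.4]]
  ]
}}

```text
time_s: 12.45
tool_pos: [0.5939, 0.0493, 0.1413]
tool_rot: [-179.9, -0.2, 6.5]
force: [0.4, -0.3, -0.7]
grip_width: 0.061
```

{"fn": "arm_command", "kwargs": {
  "targets": [
    [[0,0,0.01,0,0,0,-0.4],[0,0,0.02,0,0,0,-0.4],[0,0,0.02,0,0,0,-0.4],[0,0,0.02,0,0,0,-0.4]]
  ]
}}

```text
time_s: 12.85
tool_pos: [0.5936, 0.0425, 0.1209]
tool_rot: [180.0, 0.0, 6.1]
force: [0.1, -0.7, -0.1]
grip_width: 0.0608
```

```bash
python3 - <<'E'
from h import *
st(); snap("wrist","w7"); snap("side","s7")
E
```

```text
{'time_s': 12.85, 'tool_pos': [0.5936, 0.0425, 0.1209], 'tool_rot': [179.962, 0.0044, 6.1224], 'force': [0.1355, -0.6636, -0.1428], 'wrist_torque': [0.0581, 0.0348, -0.0298], 'grip_width': 0.0608, 'qpos': [-5.8239, 15.7177, -0.9999, 98.4708, 0.3385, 65.819, -90.8026]}
```

View pics/w7.png

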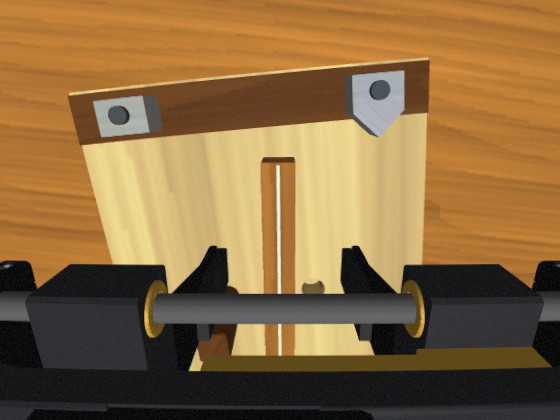

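View pics/s7.png

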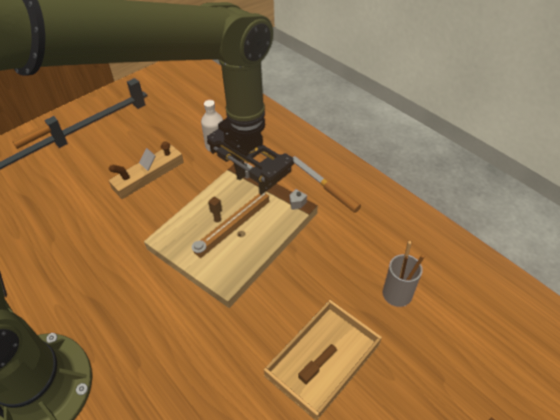

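{"fn": "arm_command", "kwargs": {
  "targets": [
    [[0,0,0.01,0,0,0,-0.4],[0,0,0.03,0,0,0,-0.4],[0,0,0.05,0,0,0,-0.4],[0,0,0.068,0,0,0,-0.4],[0,0,0.078,0,0,0,-0.2],[0,0,0.082,0,0,0,0],[0,0,0.082,0,0,0,0.2],[0,0,0.082,0,0,0,0.3],[0,0,0.082,0,0,0,1],[0,0,0.082,0,0,0,1]]
  ],
  "newtons": 10
}}

```text
time_s: 13.95
tool_pos: [0.5948, 0.0453, 0.0397]
tool_rot: [-180.0, -0.1, 6.3]
force: [0.5, 1.4, 0.6]
grip_width: 0.0236
```

{"fn": "arm_command", "kwargs": {
  "targets": [
    [[0,0,0,0,0,0,1],[0,0,0,0,0,0,1],[0,0,0,0,0,0,1]]
  ],
  "newtons": 10
}}

```text
time_s: 14.25
tool_pos: [0.5948, 0.0453, 0.0397]
tool_rot: [-180.0, -0.1, 6.3]
force: [0.1, 2.2, 4.8]
grip_width: 0.0239
```

```bash
python3 - <<'E'
from m import *
st(); snap("wrist","w8")
c=ld("w7")
im=c["img"]
cv2.imwrite("pics/w7z.png",cv2.cvtColor(cv2.resize(im[60:260,240:430],None,fx=3.9,fy=3,interpolation=cv2.INTER_CUBIC),cv2.COLOR_RGB2BGR)) if 0 else cv2.imwrite("pics/w7z.png",cv2.cvtColor(cv2.resize(im[60:250,240:430],None,fx=3,fy=3,interpolation=cv2.INTER_CUBIC),cv2.COLOR_RGB2BGR))
E
```

```text
{'time_s': 14.25, 'tool_pos': [0.5948, 0.0453, 0.0397], 'tool_rot': [-179.9634, -0.1153, 6.3098], 'force': [0.101, 2.2015, 4.8233], 'wrist_torque': [0.5388, 0.0854, -0.1448], 'grip_width': 0.0239, 'qpos': [-5.9032, 20.6228, -1.163, 102.3079, 0.4466, 56.9583, -90.9245]}
```

View pics/w7z.png

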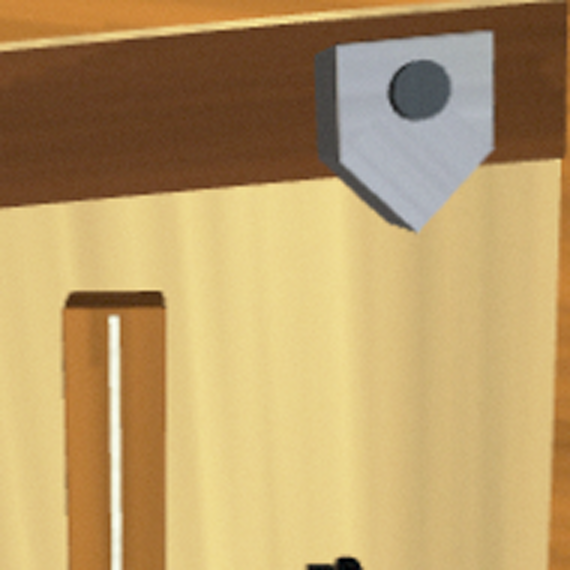

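View pics/w8.png

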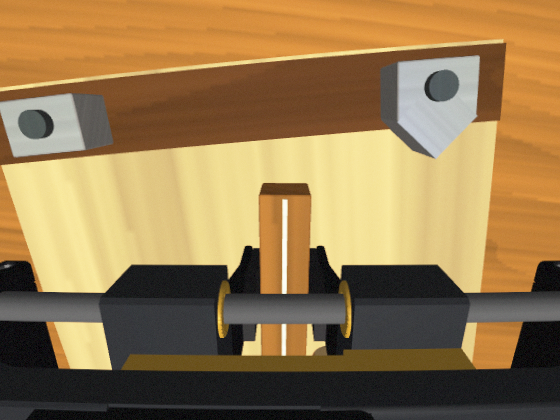

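```bash
python3 - <<'E'
from m import *
for n,uvn,L in (("w7",[378.7,137],[[277.7,165.7],[279.3,248]]),("w8",[434.5,157.5],[[285,199],[284.3,290]])):
    c=ld(n); N=pts(c,uvn,.058)[0]; l=pts(c,L,.056); d=l[0]-l[1]
    print(n,N,l[0],np.degrees(np.arctan2(d[1],d[0])))
    for pv in ([.4245,.0257],):
        print(np.degrees(np.arctan2(*(N[:2]-pv)[::-1])), np.degrees(np.arctan2(*(l[0][:2]-pv)[::-1])))
# arc plan in tool frame
o=get_obs(); p=o["tool_pos"]; Rm=R.from_euler('xyz',o["tool_rot"],degrees=True).as_matrix()
pv=np.array([.4245,.0257,p[2]])
for th in np.arange(-2,-17,-2):
    r=R.from_euler('z',th,degrees=True).as_matrix()
    print(th,np.round(Rm.T@(pv+r@(p-pv)-p),4))
E
```

```text
w7 [ 0.66165071 -0.01524265  0.058     ] [0.63482271 0.04969087 0.056     ] 6.922517755765771
-9.795216219614183 6.507429958286099
w8 [ 0.66188366 -0.01490981  0.058     ] [0.63542888 0.04773987 0.056     ] 5.953552769428739
-9.707757659482082 5.965165070709605
-2 [-0.0001  0.006  -0.    ]
-4 [-0.0004  0.012  -0.    ]
-6 [-0.0009  0.0179 -0.    ]
-8 [-0.0016  0.0239 -0.    ]
-10 [-0.0025  0.0298 -0.    ]
-12 [-0.0036  0.0356 -0.    ]
-14 [-0.0049  0.0415 -0.    ]
-16 [-0.0064  0.0473 -0.    ]
```

{"fn": "arm_command", "kwargs": {
  "targets": [
    [[0,0.003,0,0,0,1,1],[-0.0002,0.009,0,0,0,3,1],[-0.0006,0.015,0,0,0,5,1],[-0.0012,0.021,0,0,0,7,1],[-0.002,0.0269,0,0,0,9,1],[-0.003,0.0327,0,0,0,11,1],[-0.0042,0.0386,0,0,0,13,1],[-0.0049,0.0415,0,0,0,14,1],[-0.0055,0.044,0,0,0,15,1],[-0.0055,0.044,0,0,0,15,1]]
  ],
  "newtons": 15
}}

```text
time_s: 15.3
tool_pos: [0.5935, 0.0004, 0.0396]
tool_rot: [-180.0, -0.0, -8.7]
force: [-2.2, 2.1, 7.7]
grip_width: 0.0235
```

```bash
python3 - <<'E'
from m import *
st(); snap("wrist","w9")
im=cv2.imread("pics/w9.png"); cv2.imwrite("pics/w9z.png",cv2.resize(im[80:330,190:390],None,fx=2.4,fy=2.4,interpolation=cv2.INTER_CUBIC))
E
```

```text
{'time_s': 15.3, 'tool_pos': [0.5935, 0.0004, 0.0396], 'tool_rot': [-179.9772, -0.0255, -8.7308], 'force': [-2.1887, 2.051, 7.651], 'wrist_torque': [0.4421, 0.4039, -0.1309], 'grip_width': 0.0235, 'qpos': [-4.6163, 20.3167, 2.4016, 102.7817, -1.016, 56.8928, -100.5402]}
```

View pics/w9z.png

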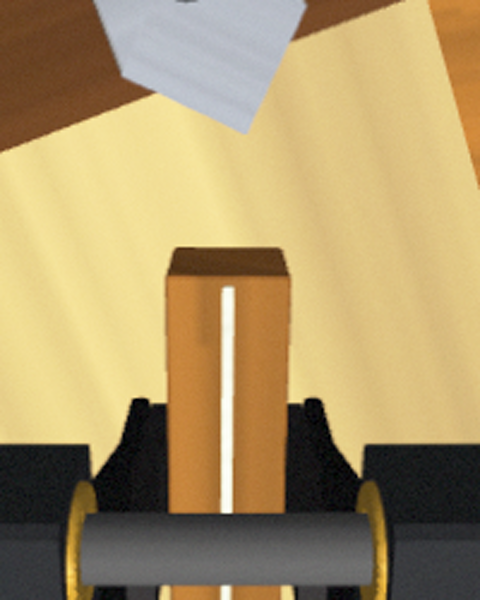

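```bash
python3 - <<'E'
from m import *
c=ld("w9"); N=pts(c,[292.9,135.8],.058)[0]; l=pts(c,[[285,199.6],[284.2,293.3],[284.2,315]],.056); d=l[0]-l[1]
y=lambda v:np.degrees(np.arctan2(v[1],v[0]))
print(N,l,"line dir",y(d),"line->nose",y(N-l[1]), "tip->", y(N-l[0]))
u=d[:2]/np.linalg.norm(d[:2]); w=N[:2]-l[1][:2]; print("miss at nose mm",1e3*(u[0]*w[1]-u[1]*w[0]))
pv=np.array([.4245,.0257]); print(y(l[0][:2]-pv),y(l[1][:2]-pv),y(N[:2]-pv))
E
```

```text
[ 0.66146044 -0.01547353  0.058     ] [[ 6.33577573e-01 -7.83113697e-03  5.60000000e-02]
 [ 5.85591271e-01 -1.13405940e-04  5.60000000e-02]
 [ 5.73043759e-01  1.80819609e-03  5.60000000e-02]] line dir -9.13674876305404 line->nose -11.445142965812009 tip-> -15.327726302319451
miss at nose mm -3.1178706100418294
-9.111311112172514 -9.103732975286329 -9.857127592268286
```

{"fn": "arm_command", "kwargs": {
  "targets": [
    [[0,0.001,0,0,0,0.3,1],[0,0.0021,0,0,0,0.7,1],[0,0.0021,0,0,0,0.7,1],[0,0.0021,0,0,0,0.7,1],[0,0.0021,0,0,0,0.7,0.2],[0,0.0021,0,0,0,0.7,0],[0,0.0021,0,0,0,0.7,-0.2],[0,0.0021,0,0,0,0.7,-0.2],[0,0.0021,0,0,0,0.7,-0.2]]
  ]
}}

```text
time_s: 16.25
tool_pos: [0.5928, -0.002, 0.0384]
tool_rot: [180.0, 0.0, -9.4]
force: [-0.2, 0.2, 0.1]
grip_width: 0.0503
```

```bash
python3 - <<'E'
from m import *
st(); snap("wrist","w10")
im=cv2.imread("pics/w10.png"); cv2.imwrite("pics/w10z.png",cv2.resize(im[80:330,190:390],None,fx=2.4,fy=2.4,interpolation=cv2.INTER_CUBIC))
E
```

```text
{'time_s': 16.25, 'tool_pos': [0.5928, -0.002, 0.0384], 'tool_rot': [179.9802, 0.0242, -9.4064], 'force': [-0.1873, 0.1543, 0.0856], 'wrist_torque': [0.0642, 0.1041, 0.0234], 'grip_width': 0.0503, 'qpos': [-4.5495, 20.3616, 2.571, 102.8863, -1.0514, 56.803, -100.9692]}
```

View pics/w10z.png

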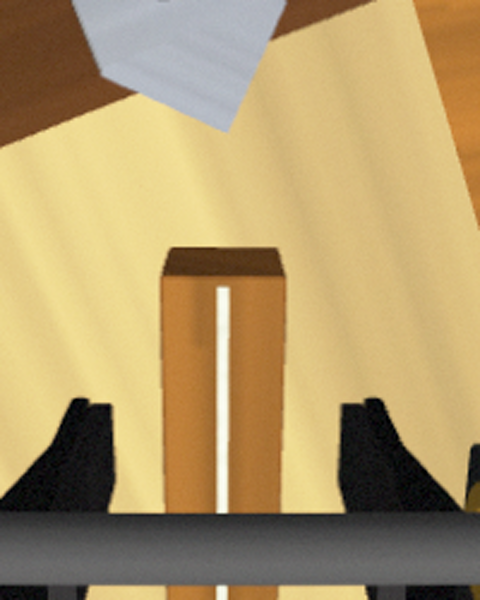

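```bash
cat >> m.py <<'E'
def fitline(n,rows,c0,c1):
    c=ld(n); im=c["img"].astype(float).min(2)
    uv=[]
    for v in rows:
        w=np.clip(im[v,c0:c1]-120,0,None)
        if w.max()>60: uv.append([c0+(w*np.arange(c1-c0)).sum()/w.sum(),v])
    uv=np.array(uv); p=pts(c,uv,.056)
    vx,vy,x0,y0=cv2.fitLine(p[:,:2].astype(np.float32),cv2.DIST_HUBER,0,1e-4,1e-4).ravel()
    if vx<0: vx,vy=-vx,-vy
    return c,np.array([vx,vy]),np.array([x0,y0]),uv
def miss(n,rows,c0,c1,nose):
    c,u,q,uv=fitline(n,rows,c0,c1); N=pts(c,nose,.058)[0][:2]; w=N-q
    m=u[0]*w[1]-u[1]*w[0]
    pv=np.array([.4245,.0257]);y=lambda v:np.degrees(np.arctan2(v[1],v[0]))
    print(n,len(uv),"dir",y(u),"nose",N,"miss mm",m*1e3,"deg",np.degrees(m/.242),"bearings from pivot",y(q-pv),y(N-pv),"pivot off line mm",1e3*(u[0]*(pv-q)[1]-u[1]*(pv-q)[0]))
E
python3 - <<'E'
from m import *
miss("w9",range(203,292),272,298,[292.9,135.8])
miss("w10",range(203,292),272,295,[228/2.4+190,132/2.4+80])
E
```

```text
w9 89 dir -9.05196 nose [ 0.66146044 -0.01547353] miss mm -3.4025829431118035 deg -0.8055935623285481 bearings from pivot -9.04503522121392 -9.857127592268286 pivot off line mm -0.022835714144950336
w10 89 dir -9.610308 nose [ 0.66155814 -0.01544548] miss mm -1.0304637415144147 deg -0.24397199723155272 bearings from pivot -9.598265175191461 -9.846563765253286 pivot off line mm -0.03835518962332432
```

{"fn": "arm_command", "kwargs": {
  "targets": [
    [[0,0.0006,0,0,0,0.3,0.2],[0,0.0006,0,0,0,0.3,0.3],[0,0.0006,0,0,0,0.3,1],[0,0.0006,0,0,0,0.3,1],[0,0.0006,0,0,0,0.3,1],[0,0.0006,0,0,0,0.3,1],[0,0.0006,0,0,0,0.3,0.2],[0,0.0006,0,0,0,0.3,0],[0,0.0006,0,0,0,0.3,-0.2],[0,0.0006,0,0,0,0.3,-0.2]]
  ],
  "newtons": 15
}}

```text
time_s: 17.3
tool_pos: [0.5929, -0.0025, 0.0387]
tool_rot: [180.0, -0.0, -9.7]
force: [0.3, 0.2, -0.3]
grip_width: 0.0475
```

{"fn": "arm_command", "kwargs": {
  "targets": [
    [[0,0,-0.008,0,0,0,-0.2],[0,0,-0.025,0,0,0,-0.2],[0,0,-0.05,0,0,0,-0.2],[0,0,-0.08,0,0,0,-0.2],[0,0,-0.11,0,0,0,-0.2],[-0.02,0,-0.13,0,0,0,-0.2],[-0.05,0,-0.14,0,0,0,-0.2],[-0.08,0,-0.14,0,0,0,-0.2],[-0.09,0,-0.14,0,0,0,-0.2],[-0.09,0,-0.14,0,0,0,-0.2]]
  ]
}}

```text
time_s: 18.3
tool_pos: [0.5036, 0.013, 0.1794]
tool_rot: [-180.0, -0.1, -9.7]
force: [0.7, -0.5, -0.3]
grip_width: 0.0523
```

```bash
python3 - <<'E'
from m import *
st(); snap("wrist","w11"); snap("side","s11");snap("scene","c11")
im=cv2.imread("pics/w11.png"); cv2.imwrite("pics/w11z.png",cv2.resize(im[0:270,150:430],None,fx=2.2,fy=2.2,interpolation=cv2.INTER_CUBIC))
E
```

```text
{'time_s': 18.3, 'tool_pos': [0.5036, 0.013, 0.1794], 'tool_rot': [-179.983, -0.0709, -9.6632], 'force': [0.6983, -0.5029, -0.3008], 'wrist_torque': [0.0589, 0.1027, -0.0075], 'grip_width': 0.0523, 'qpos': [-6.1119, 2.1685, 1.6562, 107.0477, -0.0655, 70.7118, -104.0985]}
```

View pics/w11z.png

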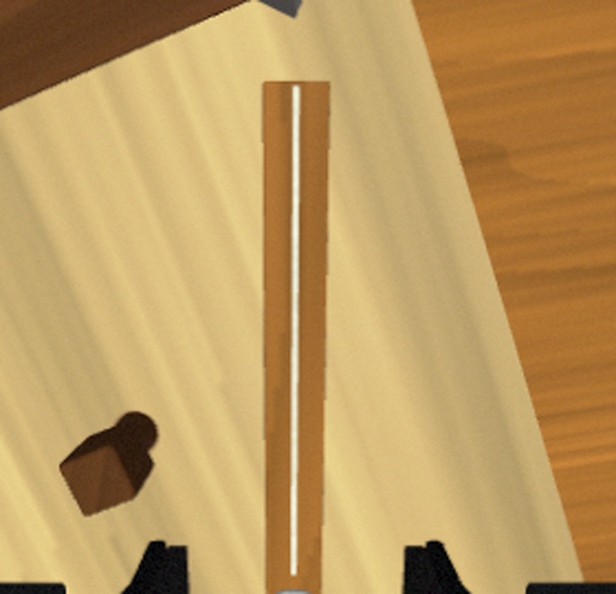

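View pics/s11.png

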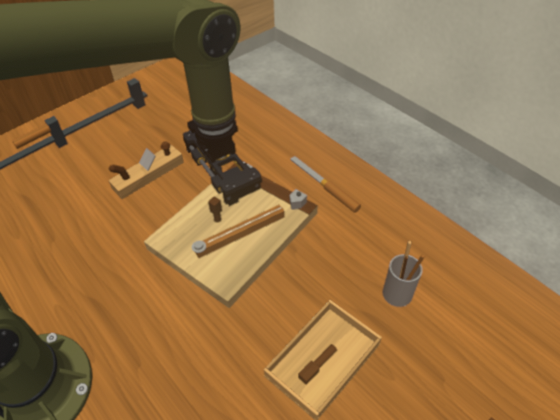

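View pics/c11.png

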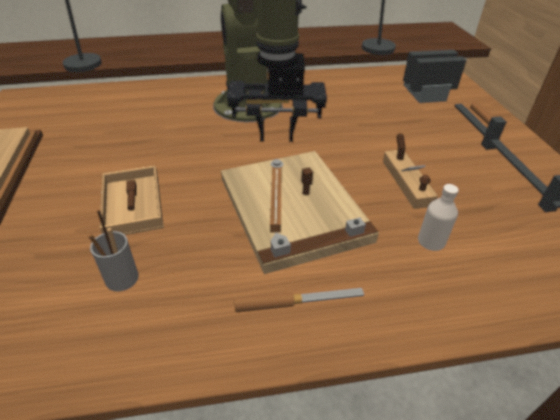

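```bash
python3 - <<'E'
from m import *
miss("w11",range(42,258),276,292,[284.5,8.2])
E
```

```text
w11 216 dir -10.003754 nose [ 0.65469213 -0.0145541 ] miss mm -0.063832328976339 deg -0.015112905152210145 bearings from pivot -9.794067037318364 -9.91911461885421 pivot off line mm -0.40904139375150944
```

{"fn": "arm_command", "kwargs": {
  "targets": [
    [[0.01,0,-0.005,0,0,0,-0.2],[0.03,0,-0.015,0,0,0,-0.2],[0.055,0,-0.03,0,0,0,-0.2],[0.075,0,-0.045,0,0,0,-0.2],[0.08,0,-0.05,0,0,0,-0.2],[0.08,0,-0.05,0,0,0,-0.2],[0.08,0,-0.05,0,0,0,-0.2]]
  ]
}}

```text
time_s: 19.15
tool_pos: [0.5824, -0.0006, 0.2277]
tool_rot: [180.0, 0.1, -9.7]
force: [0.1, 0.5, -0.7]
grip_width: 0.0521
```

```bash
python3 - <<'E'
from m import *
st(); snap("wrist","w12")
im=cv2.imread("pics/w12.png"); cv2.imwrite("pics/w12z.png",cv2.resize(im[40:290,190:390],None,fx=2.4,fy=2.4,interpolation=cv2.INTER_CUBIC))
E
```

```text
{'time_s': 19.15, 'tool_pos': [0.5824, -0.0006, 0.2277], 'tool_rot': [179.9789, 0.1076, -9.6968], 'force': [0.0745, 0.4833, -0.6906], 'wrist_torque': [0.0023, 0.1395, 0.063], 'grip_width': 0.0521, 'qpos': [-5.1812, 10.0508, 2.991, 92.7769, -0.5366, 77.2959, -101.8138]}
```

View pics/w12z.png

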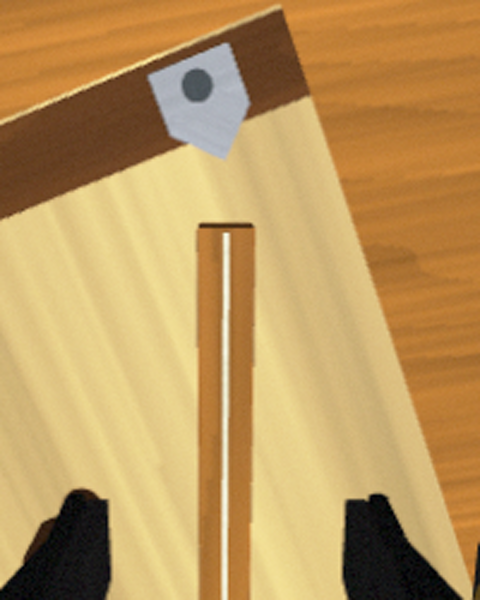

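```bash
python3 - <<'E'
from m import *
miss("w12",range(139,288),274,294,[226/2.4+190,159/2.4+40])
E
```

```text
w12 149 dir -9.979184 nose [ 0.66175488 -0.01588413] miss mm -0.19081716747315625 deg -0.04517776179691266 bearings from pivot -9.809015122700151 -9.941363901008954 pivot off line mm -0.3498179169187654
```

```bash
python3 - <<'E'
from cell import *
print(sign_off()); print(get_obs()["time_s"])
E
```

```text
the job is handed in; nothing more can be done
None
the job is handed in; nothing more can be done
```

The fence now points at the index nose, and the right stop peg is in the tray. I handed the job in at about 19 s, with the gripper open and clear of everything.

- **Peg:** I twisted the right peg about 31° and back while it was still in its hole, with my grip holding and no slip. Then I drew it out and laid it in the tray. The last pictures show it flat on the tray floor.
- **Fence:** I gripped the fence, swung it towards the index, let go, and then made one small correction of about 0.3°. In the last two wrist pictures, taken after release, the line along its top passes within 0.2 mm of the nose (under 0.1°). Bearings worked out from the pivot instead disagree with that by about 0.13°. That is within the camera calibration.
- **Surroundings:** The left peg is still in its hole. By eye in the last pictures, the plane, glue, tin and chisel look unmoved. The largest tool force I saw reported between moves was about 8 N.

No check failed. An interim check after the first release showed the line about 1 mm off at the nose, and the small correction fixed that.

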